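Rub the tube-rotator drum round until its bore is on top, and load a tube

ROBOT

A 6-joint arm with a two-finger parallel gripper is mounted at the origin on a cart in front of the work surface, level with it; the furniture and walls round the work are solid. World frame = base frame: x ahead of the robot, y to its left, z up, the work surface at z = 0. Lengths are in m, angles in rad, forces in N, time in s.
With the tool pointing down it reaches from about 0.35 to 0.975 m from the base axis. Payload 4.9 kg.
Tool frame: the origin (TCP) lies at the very end of the fingers, on their centre line; the grasp point (between the pads) lies 19 mm behind it (pinch_z is the distance from the TCP to the grasp point, in m); z points along the fingers, y is the line along which they close (so a half turn about z gives the same grasp; the last joint's range is limited). The gripper opens to 85 mm and grips with 20 to 120 N. Pads are 22 mm wide; open, the fingers measure 114 mm over their backs; the gripper's body (76 mm by 85 mm) begins 54 mm behind the grasp point. The pads swing forward as they close: fully open they stand 13 mm farther back than shut.
Start: joints at [-1.257, 0.053, 1.613, -0, 1.476, -0.119], TCP at [0.262, -0.567, 0.231] pointing down, gripper open.
Joint ranges: [-3.01, 3.01], [-1.01, 2.22], [0.06, 2.58], [-1.02, 4.17], [0.09, 2.62], [-3.14, 3.14]. Speed limits (rad/s): [2.57, 2.57, 3.14, 3.14, 3.14, 3.14].

INTERFACE

Orientations are given as a unit quaternion [w, x, y, z].
In Python, from plant import * gives the robot as it stands. The module is installed in compiled form; this text tells all that it offers.
- The arm moves only by the tool play_rows, never from a script. Its arguments are lists of equal length, an entry for each row: "linear": the shift along the world's x, y, z in m, a list of three; "turn": the turn about the world's z in degrees. A call has 1 to 8 rows; each row shifts and turns the commanded pose from where the row before left it; what a row does not reach is not made up. A row lasts 1/8 s, in which the tool goes at most 62.5 mm and 10.7 degrees, less where a joint would pass 70% of its speed; a pose out of reach is approached as far as the arm can. A call is refused whole if a number of a shift passes 0.0625 or a number of a turn 10.7, either way. A call with a gripper value outside its range is refused whole. "hand" is the finger opening in m, from 0 to 0.0854, set as the call begins (left out, the last holds). The fingers move at their own pace and stop on an object; the grip force is fixed at half the most. Time passes only in rows, so rows that do not move let the fingers close. It gives the time, the measured TCP pose, the force, the opening and the grip force at its end, in the units of the state.
- state(): the state, without advancing time (a new reading comes with each control period).
- grab_frame(name): name is "scene" or "top" or "wrist"; returns the picture (420x560x3 uint8, red, green, blue); there is no depth.
- camera_info(name): a dict with "camera_matrix" (3x3 intrinsics, pixels), "origin" and "attitude" of the camera in the world; the wrist camera has in their place "mount" (4x4, takes a point from camera to tool coordinates, whose origin is the TCP and whose axes are the flange's). Camera axes: x right, y down, z forward; pixel columns grow to the right and rows downward; lengths in m; the calibration is good to about 2 mm. A picture is of the moment at which its call begins: read the wrist's pose just before it. camera_info takes no time and is no camera call.
- job_done(): hands the job in; it is judged then, once.
Trained networks look in the newest picture that a camera, given by its name, has taken for a name from the list of things; names that differ only in an ending like _2 or _b are one class to them, and where a whole thing is asked for, a point or a joint stands for the part that bears it (a point fixed in the world has none). Each returns a list of dicts, best first, with "p" (0 to 1); they miss things now and then, are a little off and sometimes report something else, mostly with a low value. They report only what shows in the picture. A call takes as long as a camera call.
- trace(camera, thing): "region" (420x560 bool, what is visible of it) and "location" ([column, row] in pixels, amid what is visible of it).
The state is a dict: "time": time; "joint_pos": joint angles; "joint_vel": joint speeds; "joint_efforts": joint torques, N m; "tool_pos": TCP position; "tool_rot": TCP orientation; "contact_force": force on the tool from outside, world axes, zero at the start; "ft_torque": the same for the moment, N m; "gripper_width": opening from 0.0 (shut) to 1.0 (fully open); "grasp_force": force on a finger pad.
Only numpy, scipy, OpenCV 4.12 (cv2) and the standard library are available. Lean on these libraries where they do the work, as an engineer would, in place of code of your own. Each camera call takes 0.05 s, during which the arm holds its last target. There are 200 camera calls.

TASK

The loading bore of the tube-rotator drum has ended up underneath, inside the housing. Rub the drum round gently with the fingertips on its rubber rim until the bore points straight up at the pointer, then take the single sample tube out of the rack on the left near the front edge of the desk, lower it gently into the bore until it stands fully home, and let go, leaving the bore at the top. The drum sits on soft sprung bearings: press lightly on it (never harder than about 12 N), and leave the beaker, petri dish and bottle alone.

Things in the scene. Friction and masses are not known exactly. Their poses are not given: they have to be found in the camera images.
- stand: White housing of the tube rotator, fixed to the desk; origin in the middle of its underside, z up. Base 132 (x) x 160 (y) x 12 mm; end plates at x = +-58 mm up to z = 96 mm; side skirts at y = +-74.5 mm up to z = 89 mm. In it lies a black rubber-rimmed drum, 130 mm in diameter, 100 mm long, axis along the stand's x, free to spin either way. Fingers or tube must never press on it with over 12 N
- axle (a point): Nominal middle of the drum's axle, 88 mm above the desk, fixed to the stand, axes as the stand's. The true axle lies straight above or below by up to 5 mm, which is not measured: find the rim by touch. Its bearings are sprung: the drum yields straight down 1 mm for each 4 N. Very light drag (about 0.2 N at the rim); it stays where it is left
- drum_top (a point): Nominal highest point of the rim, mid-length, 153 mm above the desk; true rim up to 5 mm higher or lower; fixed to the stand, axes as the stand's. The upper half of the rim is open from above. Fingertips rub it on the plain bands 10 to 48 mm either side of the middle (along x), clear of the bore. The rim is smooth: it drags by friction only and slips if pressed too lightly; 3 to 6 N serves
- drum (a joint): Drum angle, rad, about the stand's +x: 0 (or a multiple of 2 pi) with the bore straight up; grows as the bore goes from the top to the stand's -y side. Rubbing the rim's top towards the stand's +y lowers it, 1 rad per 65 mm. Starts 1.9 to 3.14 from the top, either way. The bore: a square radial pocket, 17.5 x 17 mm, mid-length, 49 mm deep, floor 16 mm from the axle
- pointer_tip (a point): Tip of the 10 mm wide upright steel pointer on the front end plate: 60.5 mm in front of the drum's middle (stand's -x), 148 mm above the desk; it shows where the top is; fixed to the stand. A white line on each end of the drum runs out to the bore
- rack: Blue six-place tube rack, 52 (x) x 190 (y) x 56 mm, fixed to the desk; origin in the middle of its underside. Its places lie on its y axis at +-15, +-45 and +-75 mm; tubes stand on its floor, 4 mm above the desk
- tube: The one sample tube to load: 98 mm long, 12.8 mm in diameter, with a 16 mm cap over its top 18 mm; about 25 g; origin at the centre of its underside, z up along it. It stands in the rack's place at y = -15 mm, its top 102 mm above the desk; grip it above the rack's top (56 mm). Fully home in the bore its foot is 16 mm above the axle (nominally 104 mm above the desk) and 49 mm of it stand out
- beaker: Small white plastic beaker, 45 x 45 x 54 mm, origin at the centre of its underside; loose, leave alone
- petri_dish: Petri dish, 62 mm in diameter, 15 mm high, origin at the centre of its underside; loose, leave alone
- microscope: The microscope, fixed, to the right of the drum: about 0.18 m wide (y), 0.38 m deep (x) and 0.42 m tall; keep the arm and the gripper clear of it, go round it close to the robot's base
- buffer_bottle: Small reagent bottle, 34 x 35 x 88 mm, origin at the centre of its underside; loose, leave alone

How it is judged:
By the outcome, as a careful person would: the job done as asked, in the order asked, and still so for the second after the job is handed in, with the robot touching nothing.
It also fails if it takes over 72 s, if anything falls off the work surface, if the arm or the gripper's body presses on something with over 40 N, if the wrist force passes 120 N, or if a joint passes its speed limit or range.

## Working session

There is one attempt and no reset: what is moved stays moved. The work goes in short steps, Python scripts to look and compute and a tool call to move; the robot and the scene stay as the last step left them, time stands still between calls to the robot, and variables do not carry over. Pictures are saved under pics/ and viewed, at most 10 in all, crops included, and the job is handed in when it is done.

Besides the shell and the picture viewer there is one more tool, called after "Call:" as name(argument=value, ...) on one line, values as JSON. play_rows: Moves the arm, as the interface text tells. Its arguments: {"type":"object","properties":{"linear":{"type":"array","items":{"type":"array","items":{"type":"number"}}},"turn":{"type":"array","items":{"type":"number"}},"hand":{"type":"number"}},"required":["linear","turn"]}

```bash
mkdir -p pics; cat > h.py <<'E'
from plant import *
import numpy as np, cv2
from scipy.spatial.transform import Rotation as R
def cam(name,st=None):
    c=camera_info(name);K=np.array(c["camera_matrix"])
    if name=="wrist":
        M=np.array(c["mount"]);q=st["tool_rot"];T=np.eye(4)
        T[:3,:3]=R.from_quat([q[1],q[2],q[3],q[0]]).as_matrix();T[:3,3]=st["tool_pos"];T=T@M
        return K,T[:3,3],T[:3,:3]
    a=np.array(c["attitude"])
    Rm=a if a.shape==(3,3) else R.from_quat([a[1],a[2],a[3],a[0]]).as_matrix()
    return K,np.array(c["origin"]),Rm
def ray(C,px):
    K,o,Rm=C;d=Rm@np.linalg.solve(K,[px[0],px[1],1]);return o,d/np.linalg.norm(d)
def atz(C,px,z):
    o,d=ray(C,px);return o+d*(z-o[2])/d[2]
def proj(C,p):
    K,o,Rm=C;c=K@(Rm.T@(np.array(p)-o));return c[:2]/c[2]
def save(im,n): cv2.imwrite("pics/"+n,im[:,:,::-1])
E
python3 - <<'E'
from h import *
np.set_printoptions(precision=4,suppress=True)
print(state()); 
for n in("scene","top"):
    print(camera_info(n))
    im=grab_frame(n);save(im,n+"0.png")
    for t in("stand","drum","rack","tube","pointer_tip","beaker","petri_dish","buffer_bottle","microscope"):
        for r in trace(n,t)[:2]:
            ys,xs=np.where(r["region"]);print(n,t,round(r["p"],2),r["location"],xs.min(),xs.max(),ys.min(),ys.max(),atz(cam(n),r["location"],0.0))
print(camera_info("wrist"))
E
```

```text
{'time': 0.0, 'joint_pos': array([-1.257 ,  0.0534,  1.6143,  0.    ,  1.476 , -0.119 ]), 'joint_vel': array([-0.0004,  0.0001,  0.0017,  0.0002,  0.0006,  0.0005]), 'joint_efforts': array([ -0.0006, -39.3681, -37.0178,  -0.0001,   0.0071,  -0.    ]), 'tool_pos': array([ 0.2619, -0.5668,  0.2301]), 'tool_rot': array([-0.001 ,  0.9767,  0.2147, -0.0001]), 'contact_force': array([ 0.525 , -0.6516,  0.4369]), 'ft_torque': array([-0.0379,  0.0172, -0.0261]), 'grasp_force': 0.0, 'gripper_width': 1.0023140442788996}
{'camera_matrix': array([[518.0831,   0.    , 276.6698],
       [  0.    , 518.0831, 208.7898],
       [  0.    ,   0.    ,   1.    ]]), 'origin': array([-0.2872,  0.7303,  1.0188]), 'attitude': array([ 0.1718, -0.396 ,  0.8174, -0.3815])}
scene stand 0.59 [306.9, 222.2] 271 343 185 261 [ 0.5253 -0.0667  0.    ]
scene drum 0.63 [304.8, 206.6] 279 338 185 233 [ 0.5826 -0.1087  0.    ]
scene rack 0.57 [219.1, 287.8] 186 260 256 316 [0.4741 0.2782 0.    ]
scene tube 0.64 [225.4, 269.6] 225 231 261 277 [0.5162 0.2297 0.    ]
scene pointer_tip 0.69 [305.0, 220.9] 272 343 186 260 [ 0
[... 998 characters left out ...]
tip 0.75 [316.9, 239.8] 278 348 206 268 [ 0.4805 -0.0344  0.    ]
top beaker 0.81 [333.1, 174.6] 325 344 164 186 [ 0.6498 -0.0791  0.    ]
top petri_dish 0.65 [152.6, 188.9] 142 166 178 201 [ 0.611   0.3847 -0.    ]
top petri_dish 0.29 [309.7, 234.6] 279 348 207 268 [ 0.4935 -0.0166  0.    ]
top buffer_bottle 0.69 [397.9, 267.9] 386 407 257 273 [ 0.4113 -0.2327  0.    ]
{'camera_matrix': array([[329.6011,   0.    , 277.7721],
       [  0.    , 329.6011, 213.2034],
       [  0.    ,   0.    ,   1.    ]]), 'mount': array([[-0.0001, -0.9556, -0.2948,  0.0752],
       [ 1.    , -0.0002,  0.    ,  0.0011],
       [-0.0001, -0.2948,  0.9556, -0.1429],
       [ 0.    ,  0.    ,  0.    ,  1.    ]])}
```

```bash
python3 - <<'E'
import cv2,numpy as np
t=cv2.imread("pics/top0.png")[150:290,130:430];s=cv2.imread("pics/scene0.png")[150:330,130:430]
t=cv2.resize(t,None,fx=2,fy=2,interpolation=2);s=cv2.resize(s,None,fx=1.75,fy=1.75,interpolation=2)
c=np.zeros((t.shape[0]+s.shape[0],600,3),np.uint8);c[:t.shape[0],:t.shape[1]]=t;c[t.shape[0]:,:s.shape[1]]=s
cv2.imwrite("pics/c0.png",c)
E
```

```text
(no output)
```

View pics/c0.png

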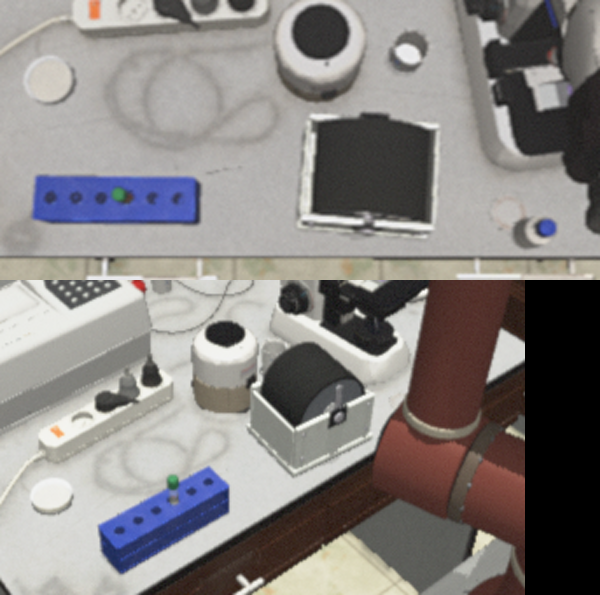

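View pics/top0.png

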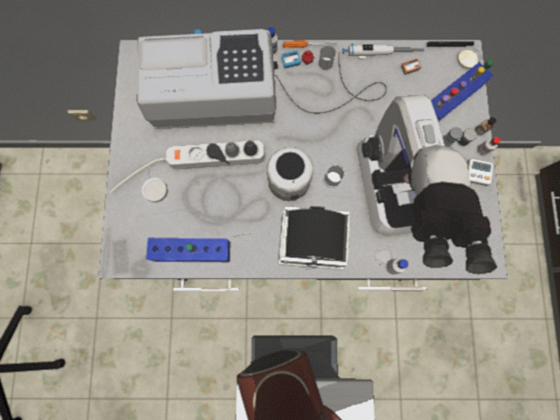

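```bash
python3 - <<'E'
from h import *
np.set_printoptions(precision=4,suppress=True)
C=cam("top")
for px in [(362,160),(378,230),(420,262),(436,266),(480,268),(495,262)]: print(px,[atz(C,px,z)[:2] for z in (0,.25,.35,.42)])
grab_frame("top")
for t,z in(("drum",.153),("rack",.056),("tube",.102),("stand",.09)):
    r=trace("top",t)[0]["region"].astype(np.uint8)
    rc=cv2.minAreaRect(np.argwhere(r)[:,::-1].astype(np.float32));b=cv2.boxPoints(rc)
    print(t,rc,atz(C,rc[0],z)); print(np.array([atz(C,p,z)[:2] for p in b]))
E
```

```text
(362, 160) [array([ 0.6894, -0.1553]), array([ 0.6055, -0.1022]), array([ 0.5719, -0.0809]), array([ 0.5485, -0.0661])]
(378, 230) [array([ 0.5054, -0.1882]), array([ 0.4676, -0.1268]), array([ 0.4525, -0.1023]), array([ 0.4419, -0.0851])]
(420, 262) [array([ 0.4258, -0.2881]), array([ 0.4079, -0.2017]), array([ 0.4008, -0.1672]), array([ 0.3958, -0.143 ])]
(436, 266) [array([ 0.416 , -0.3268]), array([ 0.4006, -0.2308]), array([ 0.3945, -0.1923]), array([ 0.3901, -0.1654])]
(480, 268) [array([ 0.4113, -0.4348]), array([ 0.3971, -0.3117]), array([ 0.3914, -0.2624]), array([ 0.3874, -0.228 ])]
(495, 262) [array([ 0.4261, -0.4732]), array([ 0.4081, -0.3405]), array([ 0.401 , -0.2874]), array([ 0.3959, -0.2502])]
drum ((314.76171875, 233.5970458984375), (57.29227828979492, 50.46628952026367), 4.39870548248291) [ 0.4744 -0.0161  0.153 ]
[[ 0.4257  0.0486]
 [ 0.5336  0.0402]
 [ 0.5242 -0.0824]
 [ 0.4168 -0.0709]]
rack ((188.0045928955078, 249.6970672607422), (84.1115493774414, 24.57293701171875), 0.8680515289306641) [0.4496 0.2736 0.056 ]
[[0.4223 0.3708]
 [0.48   0.3739]
 [0.4773 0.1752]
 [0.4196 0.1745]]Traceback (most recent call last):
  File "<stdin>", line 7, in <module>
IndexError: list index out of range
```

Call:
play_rows(linear=[[-0.028,0.052,0.01],[-0.028,0.052,0.01],[-0.028,0.052,0.01],[-0.028,0.052,0.01],[0.05,0.035,0],[0.05,0.035,0],[0.03,0.045,0],[0.02,0.05,0]], turn=[10,10,10,10,10,10,1,0], hand=0.044)

```text
time: 2.2
tool_pos: [0.3009, -0.1929, 0.2715]
tool_rot: [0.0, 0.733, 0.681, 0.0]
contact_force: [0.4, 1.2, 0.5]
gripper_width: 0.519
grasp_force: 0.0
```

Call:
play_rows(linear=[[0.03,0.05,0],[0.02,0.06,0],[0.04,0.045,0],[0.05,0.02,0.02],[0.03,0.0,0.02],[0,0,0],[0,0,0]], turn=[0,0,0,0,0,0,0])

```text
time: 3.08
tool_pos: [0.4693, -0.0201, 0.3107]
tool_rot: [-0.0, 0.733, 0.681, -0.0]
contact_force: [-0.4, 0.2, -0.1]
gripper_width: 0.513
grasp_force: 0.0
```

```bash
python3 - <<'E'
from h import *
np.set_printoptions(precision=4,suppress=True)
st=state();im=grab_frame("wrist");C=cam("wrist",st);save(im,"w1.png");print(st["joint_pos"])
for t,z in(("drum",.145),("pointer_tip",.148),("stand",.09)):
  for r in trace("wrist",t)[:2]:
    g=r["region"].astype(np.uint8)
    rc=cv2.minAreaRect(np.argwhere(g)[:,::-1].astype(np.float32));b=cv2.boxPoints(rc)
    print(t,r["p"],r["location"],b.astype(int).tolist(),atz(C,r["location"],z)); print(np.array([atz(C,p,z)[:2] for p in b]))
E
```

```text
[-0.2014 -0.3632  1.8535 -0.0001  1.6524 -0.1279]
drum 0.57 [292.2, 183.1] [[235, 123], [341, 123], [341, 240], [235, 240]] [ 0.484  -0.0122  0.145 ]
[[ 0.4358  0.0468]
 [ 0.5313  0.0398]
 [ 0.5294 -0.0739]
 [ 0.4231 -0.0661]]
pointer_tip 0.74 [287.2, 175.1] [[224, 244], [224, 109], [347, 109], [347, 244]] [ 0.4797 -0.0036  0.148 ]
[[ 0.412  -0.0694]
 [ 0.4278  0.0595]
 [ 0.5363  0.0515]
 [ 0.5347 -0.0785]]
stand 0.72 [286.5, 174.8] [[223, 109], [348, 109], [348, 246], [223, 246]] [ 0.4798 -0.0141  0.09  ]
[[ 0.4177  0.0606]
 [ 0.5489  0.0509]
 [ 0.5472 -0.105 ]
 [ 0.3987 -0.094 ]]
```

View pics/w1.png

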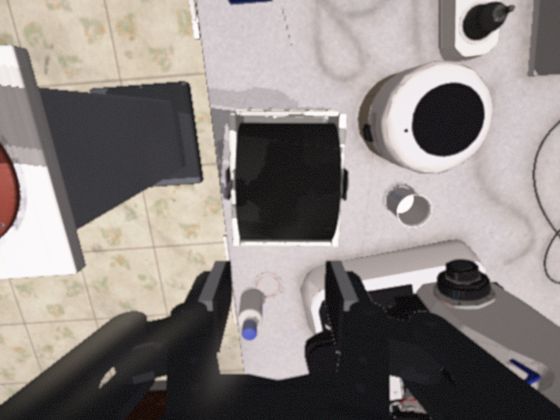

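```bash
python3 - <<'E'
from h import *
np.set_printoptions(precision=4,suppress=True)
st=state();im=grab_frame("wrist");C=cam("wrist",st)
c0=np.array([.4775,-.0155]);yaw=np.radians(-4.3)
def W(x,y,z):
    return [c0[0]+x*np.cos(yaw)-y*np.sin(yaw),c0[1]+x*np.sin(yaw)+y*np.cos(yaw),z]
s=6;x0,y0=218,100
b=cv2.resize(im[y0:256,x0:358],None,fx=4,fy=3.8,interpolation=2)[:,:,::-1].copy()
f=lambda p:tuple(int(v) for v in ((proj(C,p)-[x0,y0]+.5)*[4,3.8]))
for z,xx,yy,col in((.096,58,74.5,(0,0,255)),(.153,50,0,(0,255,0)),(.148,60.5,5,(255,255,0))):
    q=[f(W(a*xx/1e3,d*yy/1e3,z)) for a,d in((-1,-1),(1,-1),(1,1),(-1,1))]
    cv2.polylines(b,[np.array(q)],True,col,1)
cv2.imwrite("pics/o1.png",b);print(b.shape)
E
```

```text
(593, 560, 3)
```

View pics/o1.png

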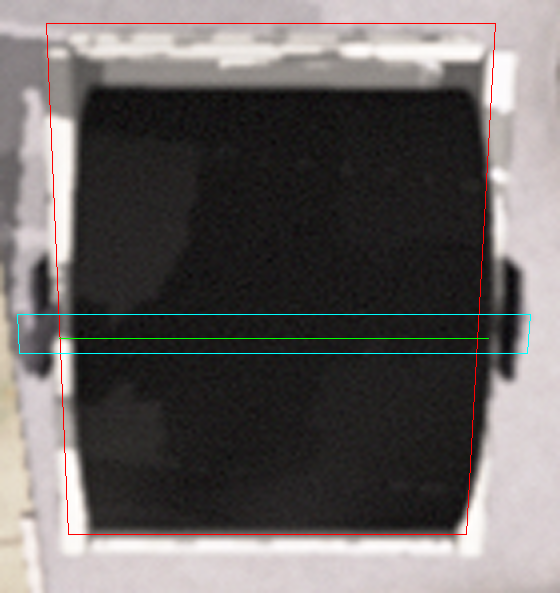

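Call:
play_rows(linear=[[0.02,-0.002,-0.04],[0.019,0,-0.05],[0,0,-0.04],[0,0,-0.015],[0,0,-0.0055],[0,0,0],[0,0,0]], turn=[0,0,0,0,0,0,0], hand=0)

```text
time: 4.2
tool_pos: [0.51, -0.0223, 0.1629]
tool_rot: [0.001, 0.733, 0.681, 0.001]
contact_force: [0.1, 0.8, 0.3]
gripper_width: -0.001
grasp_force: 0.0
```

Call:
play_rows(linear=[[0,0,-0.0015],[0,0,-0.001],[0,0,0],[0,0,0]], turn=[0,0,0,0])

```text
time: 4.7
tool_pos: [0.5089, -0.022, 0.1583]
tool_rot: [-0.0, 0.733, 0.681, -0.0]
contact_force: [-0.7, 0.3, 0.3]
gripper_width: -0.002
grasp_force: 0.0
```

Call:
play_rows(linear=[[0,0,-0.0015],[0,0,-0.001],[0,0,0],[0,0,0]], turn=[0,0,0,0])

```text
time: 5.2
tool_pos: [0.5089, -0.0221, 0.1558]
tool_rot: [-0.0, 0.733, 0.681, -0.0]
contact_force: [-1.9, -0.3, 0.9]
gripper_width: 0.001
grasp_force: 0.0
```

Call:
play_rows(linear=[[0,0,-0.0015],[0,0,-0.001],[0,0,0],[0,0,0]], turn=[0,0,0,0])

```text
time: 5.7
tool_pos: [0.5089, -0.0221, 0.1533]
tool_rot: [-0.0, 0.733, 0.681, -0.0]
contact_force: [-0.8, -0.4, 0.3]
gripper_width: -0.002
grasp_force: 0.0
```

Call:
play_rows(linear=[[0,0,-0.0015],[0,0,-0.001],[0,0,0],[0,0,0]], turn=[0,0,0,0])

```text
time: 6.2
tool_pos: [0.5091, -0.0221, 0.1512]
tool_rot: [0.0, 0.733, 0.681, 0.0]
contact_force: [-0.1, 0.2, 2.2]
gripper_width: 0.003
grasp_force: 1.1
```

Call:
play_rows(linear=[[0,0,-0.001],[-0.001,-0.015,-0.0002],[-0.001,-0.015,-0.0027],[0,0,0.012],[0.002,0.03,0],[0.002,0.03,0],[0,0,-0.011],[0,0,-0.001]], turn=[0,0,0,0,0,0,0,0])

```text
time: 7.2
tool_pos: [0.5108, 0.0079, 0.1463]
tool_rot: [-0.0, 0.733, 0.681, 0.0]
contact_force: [0.7, 1.2, 2.9]
gripper_width: -0.001
grasp_force: 1.5
```

```bash
python3 - <<'E'
from h import *
st=state();print(st["contact_force"],st["tool_pos"]);save(grab_frame("wrist"),"w2.png");save(grab_frame("top"),"t2.png")
E
```

```text
[0.69046388 1.23937911 2.9040527 ] [0.51076316 0.00787295 0.1462521 ]
```

Call:
play_rows(linear=[[-0.001,-0.015,0.0025],[-0.001,-0.015,0.0003]], turn=[0,0])

```text
time: 7.55
tool_pos: [0.5086, -0.0237, 0.1504]
tool_rot: [0.0, 0.733, 0.681, -0.001]
contact_force: [-2.6, 0.6, 5.5]
gripper_width: 0.003
grasp_force: 2.2
```

Call:
play_rows(linear=[[-0.001,-0.015,-0.0002],[-0.001,-0.015,-0.0027],[0,0,0.012],[0.002,0.03,0],[0.002,0.03,0],[0,0,-0.012],[-0.001,-0.015,0.0026],[-0.001,-0.015,0.0003]], turn=[0,0,0,0,0,0,0,0])

```text
time: 8.55
tool_pos: [0.5091, -0.0233, 0.1504]
tool_rot: [0.0, 0.732, 0.681, -0.0]
contact_force: [-1.5, -0.1, 3.5]
gripper_width: -0.003
grasp_force: 2.2
```

Call:
play_rows(linear=[[-0.001,-0.015,-0.0002],[-0.001,-0.015,-0.0027],[0,0,0.012],[0.002,0.03,0],[0.002,0.03,0],[0,0,0]], turn=[0,0,0,0,0,0])

```text
time: 9.3
tool_pos: [0.5108, 0.0094, 0.1587]
tool_rot: [-0.0, 0.732, 0.682, 0.0]
contact_force: [0.1, -0.4, -0.8]
gripper_width: 0.002
grasp_force: 0.0
```

```bash
python3 - <<'E'
from h import *
st=state();print(st["contact_force"],st["tool_pos"]);a=grab_frame("wrist");b=grab_frame("top");save(a,"w3.png")
c=np.zeros((420,800,3),np.uint8);c[:,:400]=a[:,100:500];c[:400,400:]=cv2.resize(b[190:290,265:365],(400,400),interpolation=2);save(c,"c3.png")
E
```

```text
[ 0.05033504 -0.4095854  -0.84489914] [0.51078628 0.00937881 0.15869377]
```

View pics/c3.png

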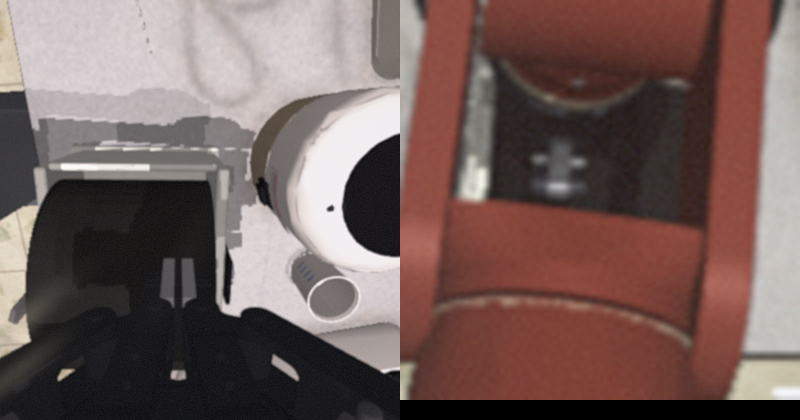

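Call:
play_rows(linear=[[0,0,-0.012],[-0.001,-0.015,0.0026],[-0.001,-0.015,0.0003],[-0.001,-0.015,-0.0002],[-0.001,-0.015,-0.0027],[0,0,0.012],[0.002,0.03,0],[0.002,0.03,0]], turn=[0,0,0,0,0,0,0,0])

```text
time: 10.4
tool_pos: [0.5108, 0.0086, 0.1588]
tool_rot: [-0.0, 0.733, 0.68, 0.0]
contact_force: [0.0, -0.4, -0.6]
gripper_width: -0.001
grasp_force: 0.0
```

```bash
python3 - <<'E'
from h import *
st=state();a=grab_frame("wrist");save(a,"w4.png");o=cv2.imread("pics/w3.png")[:,:,::-1]
f=lambda x:cv2.resize(np.clip(x[150:350,110:330].astype(float)*3.5,0,255).astype(np.uint8),(400,364),interpolation=2)
save(np.hstack([f(o),f(a)]),"c4.png")
for r in trace("wrist","drum"):print(r["p"],r["location"])
E
```

```text
0.81 [208.6, 243.4]
```

View pics/c4.png

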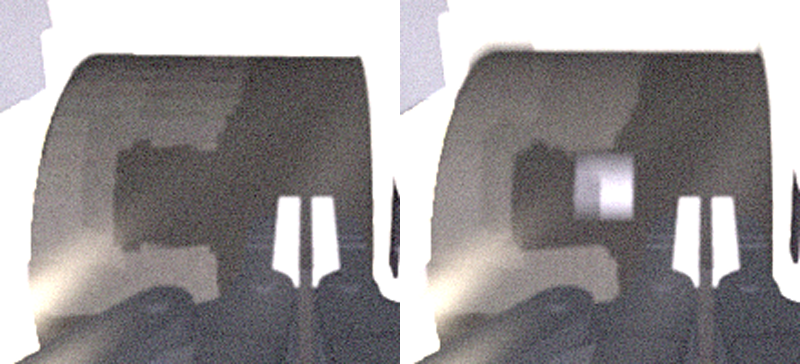

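```bash
cat >> h.py <<'E'
def bore(C,px,c0=(.4795,-.020),yaw=np.radians(-4.3),za=.087,r=.065):
    o,d=ray(C,px);c,s=np.cos(yaw),np.sin(yaw);Q=np.array([[c,s,0],[-s,c,0],[0,0,1]])
    o=Q@(o-[c0[0],c0[1],za]);d=Q@d
    a=d[1]**2+d[2]**2;b=o[1]*d[1]+o[2]*d[2];k=o[1]**2+o[2]**2-r*r
    p=o+d*(-b-np.sqrt(b*b-a*k))/a
    return p,np.arctan2(-p[1],p[2])
def findbore(a,C):
    g=a.astype(int).max(2);lo=np.zeros((420,560),bool);lo[140:300,170:300]=True
    m=((g>32)&lo).astype(np.uint8)
    return m
E
python3 - <<'E'
from h import *
np.set_printoptions(precision=4,suppress=True)
C=cam("wrist",state())
for px in((205,234),(239,234),(239,271),(205,271),(221.8,252.7)):print(px,*bore(C,px))
E
```

```text
(205, 234) [-0.0101  0.0435  0.0483] -0.7325266321345664
(239, 234) [0.0082 0.0435 0.0483] -0.7338132797296272
(239, 271) [0.0089 0.027  0.0591] -0.42909124627977235
(205, 271) [-0.0088  0.027   0.0591] -0.42798032668942126
(221.8, 252.7) [-0.0004  0.0353  0.0546] -0.5749248910181416
```

Call:
play_rows(linear=[[-0.001,-0.012,-0.008],[0,0,-0.0016],[-0.001,-0.0125,0.0005],[-0.001,-0.0125,0],[-0.001,-0.012,-0.0005],[0,0,0],[0,0,0.02],[0.003,0.04,0.02]], turn=[0,0,0,0,0,0,0,0])

```text
time: 11.5
tool_pos: [0.5093, -0.0016, 0.1895]
tool_rot: [-0.001, 0.734, 0.679, -0.001]
contact_force: [0.7, -0.3, 0.4]
gripper_width: -0.001
grasp_force: 0.0
```

```bash
cat >> h.py <<'E'
def look(n):
    st=state();a=grab_frame("wrist");C=cam("wrist",st);save(a,n)
    g=a.astype(int).max(2);c=proj(C,(.4795,-.020,.152)).astype(int);print("expect",c)
    w=70;y0=max(c[1]-w,0);sub=g[y0:c[1]+w,c[0]-50:c[0]+50]
    k,l,s,ce=cv2.connectedComponentsWithStats((sub>34).astype(np.uint8))
    for i in range(1,k):
        if s[i,4]>60: 
            b=s[i];x,y=b[0]+c[0]-50,b[1]+y0;m=(x+b[2]/2-.5,y+b[3]/2-.5)
            print(x,y,b[2:],m,*bore(C,m),bore(C,(m[0],y))[1],bore(C,(m[0],y+b[3]))[1])
E
python3 - <<'E'
from h import *
np.set_printoptions(precision=4,suppress=True)
print(state()["tool_pos"]);look("w5.png")
E
```

```text
[ 0.5093 -0.0016  0.1895]
expect [230 274]
180 204 [ 100  109 4325] (np.float64(229.5), np.float64(258.0)) [-0.0003  0.0107  0.0641] -0.16608613627196722 -0.6765526833943296 0.5295247147272855
180 306 [ 22  32 251] (np.float64(190.5), np.float64(321.5)) [-0.0337 -0.0484  0.0434] 0.8388770858523713 0.3938986186438852 nan
214 308 [20  9 90] (np.float64(223.5), np.float64(312.0)) [-0.0072 -0.0316  0.0568] 0.5074566593983599 0.4292443944566144 0.6331542894682319h.py:24: RuntimeWarning: invalid value encountered in sqrt
  p=o+d*(-b-np.sqrt(b*b-a*k))/a
```

```bash
python3 - <<'E'
from h import *
st=state();a=grab_frame("wrist");save(a,"w5b.png");C=cam("wrist",st)
f=cv2.resize(np.clip(a[200:340,140:340].astype(float)*3,0,255).astype(np.uint8),(800,560),interpolation=2);save(f,"c5.png")
E
```

```text
(no output)
```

View pics/c5.png

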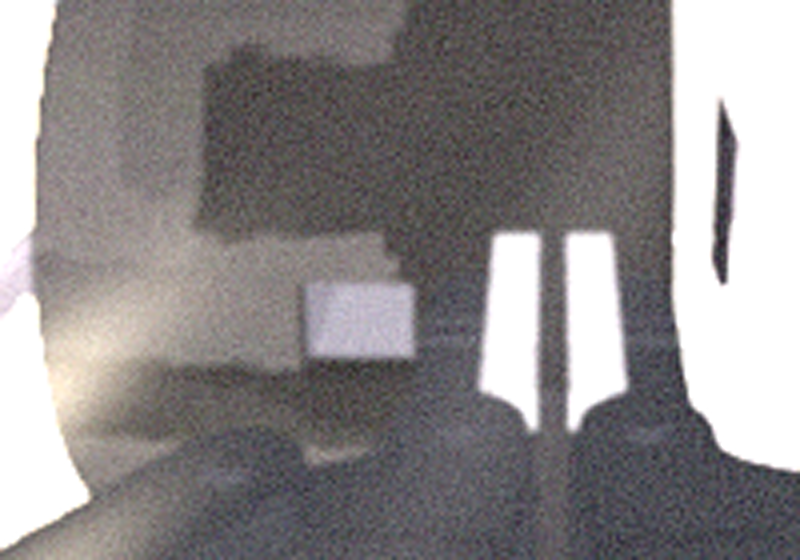

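```bash
python3 - <<'E'
from h import *
np.set_printoptions(precision=4,suppress=True)
C=cam("wrist",state());print(state()["tool_pos"],C[1])
for px in((215.8,270.5),(244,270.5),(244,289.5),(215.8,289.5),(229.9,280)):print(px,*bore(C,px))
E
```

```text
[0.5111 0.0014 0.1923] [0.516  0.0753 0.3353]
(215.8, 270.5) [-0.0075  0.0044  0.0649] -0.06742559221274194
(244, 270.5) [0.0098 0.0044 0.0648] -0.06810297331810923
(244, 289.5) [ 0.0094 -0.009   0.0644] 0.13918072907561432
(215.8, 289.5) [-0.0083 -0.0091  0.0644] 0.13986874222352694
(229.9, 280) [ 0.0009 -0.0021  0.065 ] 0.0315947433829033
```

Call:
play_rows(linear=[[0,0.02,0.045],[-0.02,0.055,0.01],[-0.02,0.055,0],[-0.02,0.055,0],[0,0.03,0],[0,0,0],[0,0,0]], turn=[0,0,0,0,0,0,0], hand=0.05)

```text
time: 12.48
tool_pos: [0.4497, 0.2133, 0.2439]
tool_rot: [-0.0, 0.733, 0.681, -0.001]
contact_force: [-0.6, 0.1, 0.3]
gripper_width: 0.588
grasp_force: 0.0
```

```bash
cat > rk.py <<'E'
from h import *
import pickle,sys
np.set_printoptions(precision=4,suppress=True)
st=state();a=grab_frame("wrist");C=cam("wrist",st);save(a,sys.argv[1]);print(st["tool_pos"])
for r in trace("wrist","tube")[:1]:print(r["p"],r["location"],atz(C,r["location"],.102))
h=cv2.cvtColor(a,cv2.COLOR_RGB2HSV);m=((h[...,0]>38)&(h[...,0]<85)&(h[...,1]>90)&(h[...,2]>30)).astype(np.uint8)
k,l,s,ce=cv2.connectedComponentsWithStats(m)
i=1+s[1:,4].argmax();print(s[i],ce[i],atz(C,ce[i],.102))
pickle.dump((C,ce[i]),open(sys.argv[1]+".p","wb"))
E
python3 rk.py r1.png
```

```text
[0.4497 0.2133 0.2439]
0.82 [275.5, 141.2] [0.4518 0.2634 0.102 ]
[267 134  18  19 253] [275.7945 143.0593] [0.452  0.2618 0.102 ]
```

Call:
play_rows(linear=[[0,0.045,0.0],[0,0,0],[0,0,0]], turn=[0,0,0])

```text
time: 12.95
tool_pos: [0.4501, 0.258, 0.244]
tool_rot: [0.0, 0.733, 0.68, -0.0]
contact_force: [0.1, 0.8, -1.6]
gripper_width: 0.583
grasp_force: 0.0
```

```bash
python3 rk.py r2.png; python3 - <<'E'
from h import *
import pickle
A=[];B=[]
for n in("r1","r2"):
    C,p=pickle.load(open(n+".png.p","rb"));o,d=ray(C,p);P=np.eye(3)-np.outer(d,d);A.append(P);B.append(P@o)
print(np.linalg.lstsq(np.vstack(A),np.hstack(B),rcond=None)[0])
E
python3 -c "
import cv2;a=cv2.imread('pics/r2.png');cv2.imwrite('pics/r2c.png',cv2.resize(a[60:340,120:440],(640,560)))"
```

```text
[0.4501 0.258  0.244 ]
0.77 [274.4, 190.6] [0.4481 0.2653 0.102 ]
[271 184  17  19 248] [278.8468 193.1089] [0.4518 0.2627 0.102 ]
[0.45180839 0.2612448  0.09591   ]
```

View pics/r2c.png

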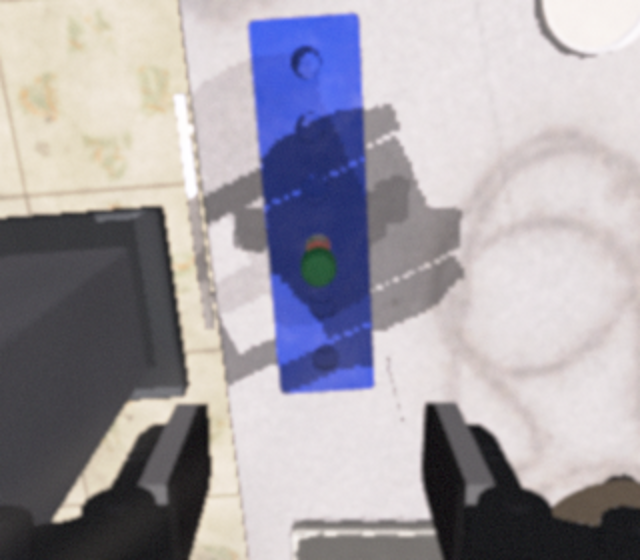

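Call:
play_rows(linear=[[0.002,0.004,-0.04],[0,0,-0.055],[0,0,-0.045],[0,0,-0.03],[0,0,0],[0,0,0]], turn=[0,0,0,0,0,0])

```text
time: 13.8
tool_pos: [0.453, 0.2629, 0.0758]
tool_rot: [0.0, 0.733, 0.68, 0.001]
contact_force: [0.1, 0.5, 0.7]
gripper_width: 0.587
grasp_force: 0.0
```

Call:
play_rows(linear=[[0,0,0],[0,0,0],[0,0,0],[0,0,0],[0,0,0],[0,0,0]], turn=[0,0,0,0,0,0], hand=0.0)

```text
time: 14.55
tool_pos: [0.4529, 0.2635, 0.076]
tool_rot: [0.0, 0.733, 0.681, 0.001]
contact_force: [-1.3, 0.7, 6.3]
gripper_width: 0.169
grasp_force: 58.4
```

Call:
play_rows(linear=[[0,0,0.01],[0,0,0.04],[0,0,0.055],[0,0,0.055],[0,0,0.04],[0,0,0],[0,0,0]], turn=[0,0,0,0,0,0,0])

```text
time: 15.42
tool_pos: [0.4514, 0.2628, 0.2734]
tool_rot: [-0.0, 0.733, 0.681, -0.001]
contact_force: [0.4, -0.7, -1.3]
gripper_width: 0.166
grasp_force: 58.9
```

```bash
python3 - <<'E'
from h import *
a=grab_frame("wrist");s=grab_frame("scene");print(camera_info("wrist")["camera_matrix"][0,0])
t=trace("scene","tube");print([(r["p"],r["location"]) for r in t], proj(cam("scene"),state()["tool_pos"]))
p=proj(cam("scene"),state()["tool_pos"]).astype(int)
c=s[p[1]-60:p[1]+80,p[0]-70:p[0]+70]
save(np.hstack([cv2.resize(a[130:420,180:380],(386,560)),cv2.resize(c,(400,560))]),"g.png")
E
```

```text
329.60108832969195
[(0.41, [226.5, 225.0])] [224.60179226 209.42713762]
```

View pics/g.png

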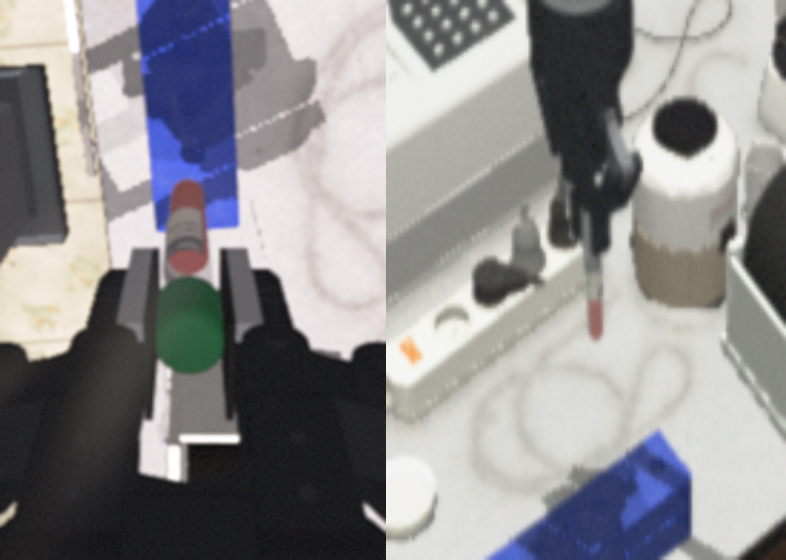

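```bash
python3 - <<'E'
from h import *
np.set_printoptions(precision=4,suppress=True)
st=state();C=cam("wrist",st);t=st["tool_pos"]
for x,y in((187,180),(187,195)):print(atz(C,(180+x/1.93,130+y/1.931),t[2]-.072)-t)
for x,y in((190,340),):print("top",atz(C,(180+x/1.93,130+y/1.931),t[2]+.026)-t)
E
```

```text
[-0.0004  0.0006 -0.072 ]
[-0.0008 -0.0051 -0.072 ]
top [ 0.0007 -0.0013  0.026 ]
```

Call:
play_rows(linear=[[0.005,-0.047,0],[0.005,-0.047,0],[0.005,-0.047,0],[0.005,-0.047,0],[0.005,-0.047,0],[0.004,-0.046,-0.02],[0,0,-0.019],[0,0,0]], turn=[0,0,0,0,0,0,0,0])

```text
time: 16.58
tool_pos: [0.4792, -0.0175, 0.2319]
tool_rot: [-0.003, 0.733, 0.681, -0.002]
contact_force: [-0.0, -0.5, 0.4]
gripper_width: 0.17
grasp_force: 58.9
```

```bash
python3 - <<'E'
from h import *
a=grab_frame("wrist");save(a,"i1.png");save(cv2.resize(np.clip(a[170:320,180:380].astype(float)*2.2,0,255).astype(np.uint8),(800,600),interpolation=2),"i1c.png");print(state()["tool_pos"])
E
```

```text
[ 0.48002632 -0.01722613  0.23355566]
```

View pics/i1c.png

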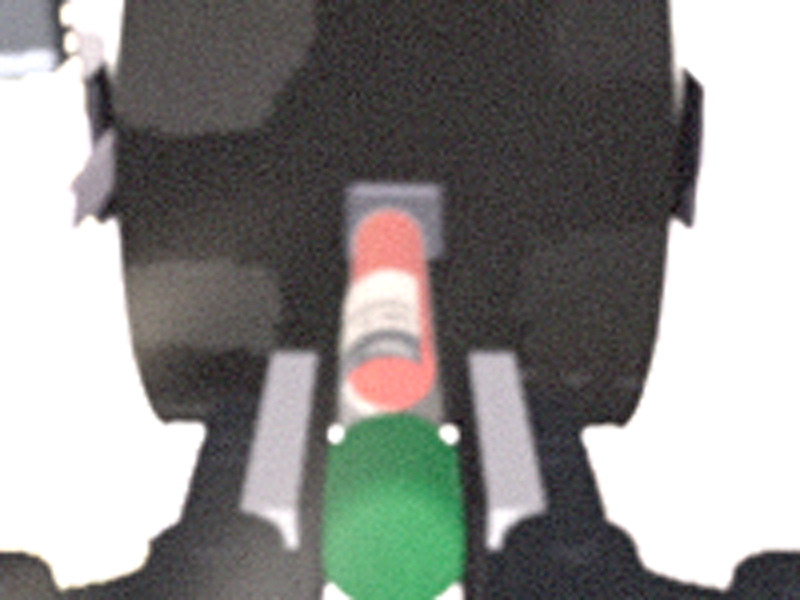

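```bash
python3 - <<'E'
from h import *
np.set_printoptions(precision=4,suppress=True)
st=state();C=cam("wrist",st);t=st["tool_pos"];print(t)
f=lambda x,y:(180+x/4-.4,170+y/4-.4)
for n,p,z in(("bore+y",(395,182),.1515),("bore-y",(395,260),.1515),("boreL",(346,222),.1515),("boreR",(444,222),.1515),("foot+y",(389,208),t[2]-.072),("footL",(352,240),t[2]-.070),("footR",(427,240),t[2]-.070),("cap -x",(323,530),t[2]+.026),("cap +x",(465,530),t[2]+.026),("cap+y",(393,415),t[2]+.008)):
    q=atz(C,f(*p),z);print(n,q,bore(C,f(*p))[1] if n[:4]=="bore" else "")
# pointer: steel at (95,60..220)
for p in((95,190),(90,215),(690,100),(690,220)):print(p,atz(C,f(*p),.148),atz(C,f(*p),.09))
E
```

```text
[ 0.48   -0.0172  0.2336]
bore+y [ 0.4809 -0.0138  0.1515] -0.09745498544516143
bore-y [ 0.4798 -0.0287  0.1515] 0.1337285781155078
boreL [ 0.4715 -0.0207  0.1515] 0.017940595793946672
boreR [ 0.4892 -0.022   0.1515] 0.017065402162862335
foot+y [ 0.4797 -0.0153  0.1616] 
footL [ 0.473  -0.0199  0.1636] 
footR [ 0.4859 -0.0208  0.1636] 
cap -x [ 0.4735 -0.0163  0.2596] 
cap +x [ 0.4878 -0.0173  0.2596] 
cap+y [ 0.4808 -0.0132  0.2416] 
(95, 190) [ 0.4262 -0.0125  0.148 ] [ 0.4109 -0.0301  0.09  ]
(90, 215) [ 0.4246 -0.0172  0.148 ] [ 0.409 -0.036  0.09 ]
(690, 100) [ 0.5343 -0.0034  0.148 ] [ 0.5465 -0.0187  0.09  ]
(690, 220) [ 0.5342 -0.0261  0.148 ] [ 0.5463 -0.0471  0.09  ]
```

Call:
play_rows(linear=[[0.001,0,-0.005],[0,0,-0.005],[0,0,-0.002],[0,0,0],[0,0,0]], turn=[0,0,0,0,0])

```text
time: 17.25
tool_pos: [0.482, -0.018, 0.2234]
tool_rot: [0.0, 0.733, 0.681, 0.0]
contact_force: [-0.7, -0.1, -0.8]
gripper_width: 0.169
grasp_force: 58.9
```

Call:
play_rows(linear=[[-0.001,0,-0.002],[0,0,-0.0015],[0,0,0],[0,0,0]], turn=[0,0,0,0])

```text
time: 17.75
tool_pos: [0.4809, -0.0181, 0.2197]
tool_rot: [-0.0, 0.733, 0.681, -0.0]
contact_force: [0.1, -0.5, -0.6]
gripper_width: 0.168
grasp_force: 58.9
```

Call:
play_rows(linear=[[0,0,-0.0015],[0,0,-0.0015],[0,0,0],[0,0,0]], turn=[0,0,0,0])

```text
time: 18.25
tool_pos: [0.4808, -0.0181, 0.2166]
tool_rot: [-0.0, 0.733, 0.681, -0.0]
contact_force: [0.2, 0.6, -0.7]
gripper_width: 0.165
grasp_force: 58.9
```

Call:
play_rows(linear=[[0,0,-0.005],[0,0,-0.005],[0,0,-0.005],[0,0,-0.005],[0,0,-0.005],[0,0,-0.005],[0,0,-0.003],[0,0,0]], turn=[0,0,0,0,0,0,0,0])

```text
time: 19.25
tool_pos: [0.4807, -0.018, 0.1834]
tool_rot: [-0.0, 0.733, 0.681, -0.0]
contact_force: [0.5, 0.6, -0.2]
gripper_width: 0.168
grasp_force: 58.9
```

Now small steps to touch the floor (2.5 mm at most each).

Call:
play_rows(linear=[[0,0,-0.002],[0,0,-0.002],[0,0,-0.002],[0,0,0],[0,0,0]], turn=[0,0,0,0,0])

```text
time: 19.88
tool_pos: [0.4809, -0.0181, 0.1777]
tool_rot: [-0.0, 0.733, 0.681, -0.0]
contact_force: [-0.1, -0.5, 0.3]
gripper_width: 0.166
grasp_force: 58.9
```

Call:
play_rows(linear=[[0,0,-0.001],[0,0,-0.001],[0,0,0],[0,0,0]], turn=[0,0,0,0])

```text
time: 20.38
tool_pos: [0.4809, -0.018, 0.1757]
tool_rot: [-0.0, 0.733, 0.681, -0.0]
contact_force: [-0.2, -0.6, -0.1]
gripper_width: 0.168
grasp_force: 58.9
```

Call:
play_rows(linear=[[0,0,-0.001],[0,0,-0.001],[0,0,0],[0,0,0]], turn=[0,0,0,0])

```text
time: 20.88
tool_pos: [0.4811, -0.0181, 0.1741]
tool_rot: [0.0, 0.733, 0.681, 0.0]
contact_force: [-0.3, 0.2, 1.7]
gripper_width: 0.169
grasp_force: 59.2
```

```bash
python3 - <<'E'
from h import *
np.set_printoptions(precision=4,suppress=True)
q=[0,.733,.681,0];q=list(np.array(q)/np.linalg.norm(q))
C=cam("wrist",dict(tool_pos=[.4693,-.0201,.3107],tool_rot=q))
g=cv2.imread("pics/w1.png",0).astype(int)
for col in(255,270,288,305,320):
    v=g[100:260,col-3:col+4].mean(1);th=55
    mid=80;a=mid
    while v[a]<th:a-=1
    b=mid
    while v[b]<th:b+=1
    ra=100+a+(v[a]-th)/(v[a]-v[a+1]);rb=100+b-(v[b]-th)/(v[b]-v[b-1])
    yaw=np.radians(-4.3);Q=R.from_euler('z',-yaw).as_matrix()
    ds=[]
    for r in(ra,rb):
        o,d=ray(C,(col,r));d=Q@d;d=d[1:]/np.linalg.norm(d[1:]);ds.append(d)
    m=sum(ds);o2=Q@(C[1]-[.4795,-.020,.087]);half=np.arccos(ds[0]@ds[1])/2
    y=o2[1]+m[0]/m[1]*(0-o2[2]);D=np.hypot(o2[1]-y,o2[2]);print(col,ra,rb,"axis y off",y,"R",D*np.sin(half))
E
```

```text
255 123.00409836065573 238.5976331360947 axis y off -0.002625082124195738 R 0.06408213443746051
270 123.30254777070064 238.679012345679 axis y off -0.002812222256883698 R 0.06398059362435876
288 123.30263157894737 238.67153284671534 axis y off -0.0027828662484494227 R 0.06397788731330989
305 123.40522875816994 238.97368421052633 axis y off -0.002988869986902662 R 0.06410210972147458
320 123.43533123028391 239.27573529411765 axis y off -0.003158476719119771 R 0.06426252000508739
```

Call:
play_rows(linear=[[0,0,0],[0,0,0],[0,0,0],[0,0,0],[0,0,0],[0,0,0]], turn=[0,0,0,0,0,0], hand=0.05)

```text
time: 21.62
tool_pos: [0.4809, -0.0181, 0.1737]
tool_rot: [0.0, 0.733, 0.681, -0.0]
contact_force: [-0.0, 0.1, 0.5]
gripper_width: 0.589
grasp_force: 0.0
```

Call:
play_rows(linear=[[0,0,0.01],[0,0,0.03],[0,0,0.04],[0,0,0.04],[0,0,0.01],[0,0,0],[0,0,0]], turn=[0,0,0,0,0,0,0])

```text
time: 22.5
tool_pos: [0.4802, -0.0179, 0.3017]
tool_rot: [-0.001, 0.733, 0.681, -0.001]
contact_force: [0.1, 0.7, 1.3]
gripper_width: 0.586
grasp_force: 0.0
```

```bash
cat > fin.py <<'E'
from h import *
import sys
np.set_printoptions(precision=4,suppress=True)
st=state();a=grab_frame("wrist");C=cam("wrist",st);save(a,sys.argv[1]);print(st["tool_pos"])
h=cv2.cvtColor(a,cv2.COLOR_RGB2HSV);m=((h[...,0]>38)&(h[...,0]<85)&(h[...,1]>90)&(h[...,2]>30)).astype(np.uint8)
k,l,s,ce=cv2.connectedComponentsWithStats(m);i=1+s[1:,4].argmax();print(s[i],ce[i],atz(C,ce[i],.197))
# cap top (brighter) and collar
r=((h[...,0]<8)|(h[...,0]>172))&(h[...,1]>90)&(h[...,2]>60)
k,l,s2,c2=cv2.connectedComponentsWithStats(r.astype(np.uint8));print([(s2[j],c2[j]) for j in range(1,k) if s2[j,4]>40])
top=atz(C,(s[i][0]+s[i][2]/2-.5,s[i][1]+s[i][3]-8),.201);print(top)
E
python3 fin.py f1.png
```

```text
[ 0.4802 -0.0179  0.3017]
[269 202  22  23 400] [279.17 212.94] [ 0.4813 -0.0199  0.197 ]
[(array([  0, 173,   8,  54, 247], dtype=int32), array([  2.1296, 199.1417])), (array([273, 197,  12,   5,  42], dtype=int32), array([278.7619, 198.9048])), (array([402, 410,  18,  10,  58], dtype=int32), array([411.3621, 413.6034]))]
[ 0.4814 -0.022   0.201 ]
```

Call:
play_rows(linear=[[0,0.03,0.02],[0,0.04,0],[0,0,0],[0,0,0],[0,0,0]], turn=[0,0,0,0,0])

```text
time: 23.18
tool_pos: [0.4807, 0.0512, 0.3229]
tool_rot: [-0.0, 0.733, 0.68, -0.001]
contact_force: [0.9, 0.3, -0.1]
gripper_width: 0.583
grasp_force: 0.0
```

```bash
python3 fin.py f2.png; python3 - <<'E'
from h import *
C=cam("wrist",state());np.set_printoptions(precision=4,suppress=True)
for z in(.200,.206,.212):
  pts=np.array([proj(C,(.4813+.008*np.cos(t),-.0222+.008*np.sin(t),zz)) for t in np.linspace(0,6.3,60) for zz in(z,z-.018)])
  print(z,pts.min(0),pts.max(0))
E
```

```text
[0.4807 0.0512 0.3229]
[276 267  18  22 293] [284.3618 278.3993] [ 0.4817 -0.0199  0.197 ]
[(array([   0,  180,   32,  105, 2309], dtype=int32), array([ 12.395 , 234.8094])), (array([279, 260,   9,   6,  44], dtype=int32), array([283.2955, 262.1591]))]
[ 0.4817 -0.0204  0.201 ]
0.2 [275.1434 265.2609] [292.8506 290.047 ]
0.206 [275.0896 268.1375] [293.1444 293.5282]
0.212 [275.0337 271.1236] [293.4499 297.1478]
```

```bash
python3 -c "
from plant import *
print(job_done())"
```

```text
the job is handed in; nothing more can be done
None
```

I rubbed the drum round until the bore was at the top (within about 0.03 rad by camera), then lowered the tube in until it touched the bore floor and let go. The last camera check put its top about 200 mm above the desk, as expected for fully home. Pressing readings on the drum peaked at 5.5 N, the arm is clear, and the job is handed in at about 23 s.

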